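Hold the parts tin open at 45 degrees for the stock count

TASK

We are counting the stock in the green parts tin. Take the jar off its lid and stand it upright in the shallow tray with the white floor (set it down, do not drop it), then lift the lid by its orange tab and hold it open at 45 degrees: it drops shut if let go, so finish still holding the tab, with the lid still. Leave the brown tape, white tape, label roll and glue stick round the tin where they are.

Things in the scene. Friction and masses are not known exactly. Their poses are not given: they have to be found in the camera images.
- tin: dark green sheet-steel parts tin, 125 (own x) x 169 (own y) x 55 mm high, screwed to the table so it cannot move. Origin: centre of its underside; its own x points from the tabbed front to the hinge at the back, z up. Its flat lid, top at 55 mm, is closed at the start and covers the whole tin.
- tin_lid (a joint): angle of the tin's lid in rad: 0 = shut (flat), 0.785 = 45 degrees open, 1.83 = the stop. Hinged along the back top edge; the worn hinge has next to no friction, so the lid (about 0.14 kg with its tab) falls shut by its weight.
- lid_hinge (a point): middle of the lid's hinge line, 60 mm behind the tin's origin along own x and 52 mm above the table; the hinge line runs along the tin's own y. Opening raises the front of the lid and swings it back over the hinge.
- lift_tab: orange pull tab on the middle of the lid's front lip, moving with the lid. When shut it sticks out level 44 mm from the tin's front (to the tin's own -x). The orange part is 16 mm wide (along the tin's own y: pinch it so from above), 8 mm thick, 30 mm long. This entry's origin and axes: the tin's own when shut, turning about the hinge as it opens.
- tab_grip (a point): middle of the orange part of the tab: with the lid shut, 88 mm in front of the tin's origin and 50 mm above the table. It is 148 mm from the hinge line, and the lid's front edge lies 28 mm behind it. Held lightly between the pads, the tab turns between them as the lid swings, so the tool can stay upright.
- jar: cream round jar with a green screw cap, 47 mm across, 55 mm high, about 0.06 to 0.13 kg, closed; stands on the tin's lid at the start. Origin: centre of its underside, z up.
- tray: shallow open tray with beige walls and a whitish floor, 108 (own x) x 235 (own y) x 16 mm high, loose, about 0.25 kg; walls 3 to 4 mm thick, floor 3 mm thick. Lies flat with its open side up to the left or right of the tin, long side roughly pointing away from the robot. Origin: centre of its underside.
- tape_kraft: roll of brown packing tape lying flat, 108 mm across, 48 mm high, on the side of the tin where the tray is not; origin at the centre of its underside. To be left alone.
- glue_stick: standing blue and yellow glue stick, 28 mm across, 86 mm high, behind the tin; origin at the centre of its underside. To be left alone.
- tape_white: roll of white tape lying flat, 90 mm across, 24 mm high, in front of the tin near the robot; origin at the centre of its underside. To be left alone.
- label_roll: white roll of blank labels lying flat, 68 mm across, 30 mm high, in front of the tin near the robot; origin at the centre of its underside. To be left alone.
Things that resemble listed ones, but are neither listed nor needed, are in the scene too. What is meant by the jar is not red, and is the larger of those in its own colour.

How it is judged:
By the outcome, as a careful person would: the job done as asked, in the order asked, and still so for the second after the job is handed in, while the arm keeps its last pose, push and grip.
It also fails if it takes over 54 s, if anything falls off the work surface, if the arm or the gripper's body presses on something with over 40 N, if the wrist force passes 120 N, or if a joint passes its speed limit or range.

ROBOT

A 7-joint arm with a two-finger parallel gripper is mounted at the origin on a cart in front of the work surface, level with it; the furniture and walls round the work are solid. World frame = base frame: x ahead of the robot, y to its left, z up, the work surface at z = 0. Lengths are in m, angles in rad, forces in N, time in s.
With the tool pointing down it reaches from about 0.425 to 0.925 m from the base axis. Payload 6.8 kg.
Tool frame: the origin (TCP) lies midway between the tips of the shut fingers; the grasp point (between the pads) lies 19 mm behind it; z points along the fingers, y is the line along which they close (so a half turn about z gives the same grasp; the last joint's range is limited). The gripper opens to 85 mm and grips with 20 to 120 N. Pads are 22 mm wide; open, the fingers measure 114 mm over their backs; the gripper's body (76 mm by 85 mm) begins 54 mm behind the grasp point. The pads swing forward as they close: fully open they stand 13 mm farther back than shut.
Start: joints at [-1.343, 0.477, 0.022, 1.555, -0.011, 1.109, -0.083], TCP at [0.222, 0.637, 0.231] pointing down, gripper open.
Joint ranges: [-2.96, 2.96], [-0.34, 2.1], [-1.41, 1.46], [0.24, 2.44], [-1.37, 4.51], [0.17, 1.92], [-2.96, 2.96]. Speed limits (rad/s): [2.39, 2.39, 3.14, 3.14, 3.14, 3.14, 3.14].

INTERFACE

Orientations are given as a unit quaternion [w, x, y, z].
In Python, from workcell import bot, cams, spotter gives the robot as it stands. The module is installed in compiled form; this text tells all that it offers.
- The arm moves only by the shell command python3 -m handwheel 'ROWS' [FORCE]. ROWS is text: rows parted by semicolons, each of 7 numbers parted by spaces: the finger opening in m, from 0 to 0.0854, then the shift along the world's x, y, z in m, then the turn, a rotation vector about the world's x, y, z in degrees. In form: jaw x y z rx ry rz; .... A call has exactly 8 rows; each row is the pose to reach, as a shift and turn from the pose commanded when the call began; what a row does not reach only later rows make up. A row lasts 1/10 s, in which the tool goes at most 50 mm and 8.59 degrees, less where a joint would pass 70% of its speed; a pose out of reach is approached as far as the arm can. A call with a gripper value outside its range is refused whole. The fingers move at their own pace and stop on an object; FORCE is the grip in N (left out, the last holds). Time passes only in rows, so rows that repeat a pose let the fingers close, or fill a call up. It gives the time, the measured TCP pose, the force, the opening and the grip force at its end, in the units of the state.
- bot.read_state(): the state, without advancing time (a new reading comes with each control period).
- cams.snapshot(name): name is "scene" or "top" or "wrist"; returns a dict with "pixels" (384x512x3 uint8, red, green, blue), "z_map" (384x512 float32, m along the optical axis (not along the pixel's ray), 0 where there is no reading), "vertical_fov" (degrees; the focal length in pixels is half the picture's height over the tangent of half this angle, whatever the lens; pixels are square), "cx", "cy" (the principal point, pixels), "xyz" and "rotation" of the camera in the world; the wrist camera has in their place "hand_eye" (4x4, takes a point from camera to tool coordinates, whose origin is the TCP and whose axes are the flange's). Camera axes: x right, y down, z forward; pixel columns grow to the right and rows downward; lengths in m; the calibration is good to about 2 mm. A picture is of the moment at which its call begins: read the wrist's pose just before it.
- bot.sign_off(): hands the job in; it is judged then, once.
Trained networks look in a picture, given as the dict that the camera call returned (one of the last four; its "shot" number tells which), for a name from the list of things; names that differ only in an ending like _2 or _b are one class to them, and where a whole thing is asked for, a point or a joint stands for the part that bears it (a point fixed in the world has none). Each returns a list of dicts, best first, with "score" (0 to 1); they miss things now and then, are a little off and sometimes report something else, mostly with a low value. They report only what shows in the picture. A call takes as long as a camera call. They do not tell look-alikes from the thing itself.
- spotter.boxes_of(picture, target): "centre" ([column, row] in pixels, amid what is visible of it).
- spotter.trace(picture, target): "mask" (384x512 bool, what is visible of it) and "centre" ([column, row] in pixels, amid what is visible of it).
- spotter.pinpoint(picture, target): "centre" ([column, row] in pixels: a listed point, or the origin of a listed thing).
The state is a dict: "clock": time; "qpos": joint angles; "joint_velocities": joint speeds; "joint_torque": joint torques, N m; "tcp_pos": TCP position; "orientation": TCP orientation; "contact_force": force on the tool from outside, world axes, zero at the start; "wrist_torque": the same for the moment, N m; "finger_gap": opening from 0.0 (shut) to 1.0 (fully open); "grip_force": force on a finger pad.
Only numpy, scipy, OpenCV 4.12 (cv2) and the standard library are available. Lean on these libraries where they do the work, as an engineer would, in place of code of your own. Each camera call takes 0.05 s, during which the arm holds its last target. There are 200 camera calls.

## Working session

There is one attempt and no reset: what is moved stays moved. The work goes in short steps, Python scripts to look and compute and a shell command to move; the robot and the scene stay as the last step left them, time stands still between calls to the robot, and variables do not carry over. Pictures are saved under pics/ and viewed, at most 10 in all, crops included, and the job is handed in when it is done.

```bash
mkdir -p pics; cat > h.py <<'E'
import numpy as np, cv2
from workcell import bot, cams, spotter
from scipy.spatial.transform import Rotation as R
def snap(n):
    s=bot.read_state(); p=cams.snapshot(n)
    if 'hand_eye' in p:
        q=s['orientation']; T=np.eye(4); T[:3,:3]=R.from_quat([q[1],q[2],q[3],q[0]]).as_matrix(); T[:3,3]=s['tcp_pos']
        T=T@np.array(p['hand_eye']); p['R'],p['t']=T[:3,:3],T[:3,3]
    else: p['R'],p['t']=np.array(p['rotation']).reshape(3,3) if np.size(p['rotation'])==9 else R.from_quat(np.roll(p['rotation'],-1)).as_matrix(),np.array(p['xyz'])
    p['f']=192/np.tan(np.radians(p['vertical_fov'])/2); return p
def ray(p,c): return p['R']@np.array([(c[0]-p['cx'])/p['f'],(c[1]-p['cy'])/p['f'],1])
def atz(p,c,z):
    d=ray(p,c); return p['t']+d*(z-p['t'][2])/d[2]
def cloud(p):
    v,u=np.mgrid[:384,:512]; z=p['z_map']
    P=np.stack([(u-p['cx'])/p['f']*z,(v-p['cy'])/p['f']*z,z],-1)@p['R'].T+p['t']; P[z==0]=np.nan; return P
def save(p,n): cv2.imwrite('pics/'+n,p['pixels'][:,:,::-1])
E
python3 - <<'E'
from h import *
for n in ('top','scene'):
    p=snap(n); save(p,n+'0.png'); C=cloud(p); print(n,p['t'])
    for k in 'tin tab_grip lift_tab jar tray tape_kraft glue_stick tape_white label_roll lid_hinge'.split():
        z={'tab_grip':.05,'lid_hinge':.052}.get(k,0)
        try: print(k,'pin',[(round(r['score'],2),np.round(r['centre']),np.round(atz(p,r['centre'],z),3)[:2]) for r in spotter.pinpoint(p,k)[:3]])
        except Exception as e: print(k,e)
        if k in('jar','tray','lift_tab','tin','glue_stick'):
            for r in spotter.trace(p,k)[:3]:
                Q=C[r['mask']]; print('   tr',round(r['score'],2),np.round(r['centre']),r['mask'].sum(),np.round(np.nanmedian(Q,0),3),np.round(np.nanpercentile(Q,2,0),3),np.round(np.nanpercentile(Q,98,0),3))
E
```

```text
top [0.40108707 0.00607565 1.33130361]
tin pin [(0.63, array([262., 170.]), array([ 0.605, -0.007]))]
   tr 0.97 [265. 165.] 2404 [ 0.602 -0.007  0.055] [ 0.534 -0.084  0.018] [0.661 0.078 0.061]
   tr 0.32 [351. 204.] 3221 [ 0.506 -0.269  0.004] [ 0.394 -0.321 -0.002] [ 0.622 -0.212  0.018]
tab_grip pin [(0.68, array([259., 199.]), array([0.514, 0.001]))]
lift_tab pin []
   tr 0.62 [268. 167.] 2440 [ 0.602 -0.007  0.055] [ 0.522 -0.084  0.044] [0.663 0.078 0.06 ]
   tr 0.52 [264. 197.] 88 [ 0.521 -0.007  0.053] [ 0.5   -0.013  0.004] [0.542 0.002 0.059]
jar pin [(0.58, array([258., 173.]), array([0.594, 0.005])), (0.52, array([292., 214.]), array([ 0.478, -0.096])), (0.43, array([212., 172.]), array([0.593, 0.141]))]
   tr 0.68 [292. 212.] 221 [ 0.479 -0.089  0.055] [ 0.459 -0.111  0.033] [ 0.499 -0.068  0.06 ]
   tr 0.54 [257. 170.] 233 [0.587 0.004 0.11 ] [ 0.568 -0.015  0.086] [0.608 0.025 0.116]
   tr 0.36 [262. 194.] 126 [ 0.525 -0.004  0.053] [ 0.5   -0.016 -0.001] [0.545 0.009 0.058]
tray pin [(0.97, array([350., 207.]), array([ 0.503, -0.265]))]
   tr 0.89 [350. 204.] 3182 [
[... 1389 characters left out ...]
.594 0.15  0.031] [0.579 0.126 0.006] [0.61  0.157 0.042]
tray pin [(0.72, array([286., 170.]), array([ 0.509, -0.258]))]
   tr 0.74 [290. 167.] 1307 [ 0.508 -0.274  0.005] [ 0.395 -0.322  0.001] [ 0.622 -0.209  0.018]
tape_kraft pin [(0.58, array([305., 277.]), array([0.485, 0.272]))]
glue_stick pin [(0.77, array([195., 255.]), array([0.756, 0.189]))]
   tr 0.87 [193. 237.] 351 [0.755 0.185 0.053] [0.744 0.076 0.003] [0.77  0.191 0.087]
tape_white pin [(0.81, array([334., 194.]), array([ 0.365, -0.105])), (0.2, array([236., 198.]), array([ 0.671, -0.083]))]
label_roll pin [(0.83, array([348., 234.]), array([0.355, 0.102]))]
lid_hinge pin [(0.7, array([234., 197.]), array([ 0.668, -0.006]))]
```

```bash
python3 - <<'E'
import cv2
a=cv2.imread('pics/top0.png')[90:290,120:390]; cv2.imwrite('pics/topc.png',cv2.resize(a,None,fx=2.9,fy=2.9,interpolation=cv2.INTER_CUBIC))
a=cv2.imread('pics/scene0.png')[110:330,130:400]; cv2.imwrite('pics/scenec.png',cv2.resize(a,None,fx=2.7,fy=2.7,interpolation=cv2.INTER_CUBIC))
E
```

```text
(no output)
```

View pics/topc.png

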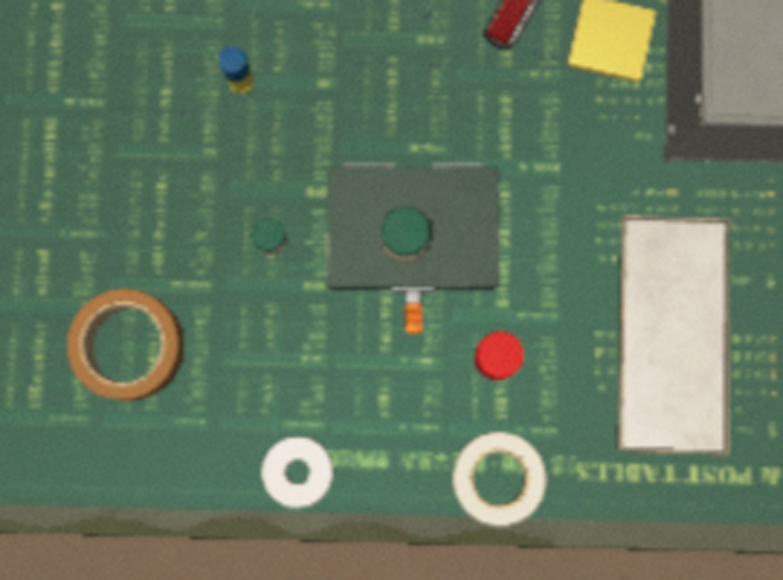

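View pics/scenec.png

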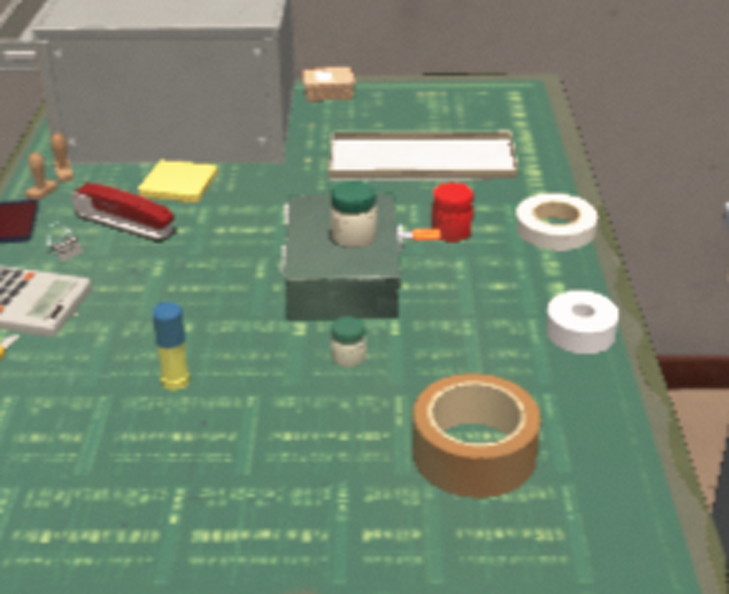

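The top crop shows the wanted jar on the lid at about (407,231). The red jar is at (499,355), the small cream jar at (268,235), the tab at (413,315) and the tray at (675,335). The scene view agrees: the large cream jar with the green cap stands on the tin.

```bash
python3 - <<'E'
from h import *
s=bot.read_state(); q=s['orientation']; print(s); print(R.from_quat(np.roll(q,-1)).as_matrix().round(3))
p=snap('top'); C=cloud(p)
m=np.abs(C[...,2]-.055)<.006
m&=(np.abs(C[...,0]-.6)<.09)&(np.abs(C[...,1])<.1)
print(cv2.minAreaRect((C[m][:,:2]*1000).astype(np.float32)))
t=spotter.trace(p,'tray')[0]['mask']&(C[...,2]<.03); print(cv2.minAreaRect((C[t][:,:2]*1000).astype(np.float32)))
E
python3 -m handwheel '0.08 .03 -.04 .02 0 0 0; .08 .06 -.08 .04 0 0 0;.08 .09 -.12 .04 0 0 0;.08 .12 -.16 .04 0 0 0;.08 .15 -.2 .04 0 0 0;.08 .18 -.24 .04 0 0 0;.08 .21 -.28 .04 0 0 0;.08 .24 -.32 .04 0 0 0' 30
```

```text
{'clock': 1.6, 'qpos': array([-1.34311691,  0.4769715 ,  0.02239075,  1.55539201, -0.01150894,
        1.10931351, -0.08312273]), 'joint_velocities': array([ 6.56456404e-05, -1.00783469e-03, -3.78482676e-04, -1.28994584e-04,
        2.22746676e-04,  5.31729927e-04,  1.33649476e-03]), 'joint_torque': array([-3.65940823e-04, -5.96316290e+01,  1.60624880e+00, -2.81544542e+01,
        1.24592023e-02,  1.68637813e-03,  1.36567387e-06]), 'tcp_pos': array([0.22240727, 0.6373253 , 0.23133023]), 'orientation': array([-1.13355239e-05,  1.67121584e-01,  9.85936294e-01,  2.31108295e-05]), 'contact_force': array([-0.83958143,  0.28109845, -0.25354757]), 'wrist_torque': array([0.01551283, 0.03585329, 0.02211671]), 'grip_force': 0.0, 'finger_gap': 0.9984817893125518}
[[-0.944  0.33  -0.   ]
 [ 0.33   0.944  0.   ]
 [ 0.     0.    -1.   ]]
((588.2218627929688, -3.8196563720703125), (154.84225463867188, 167.5985565185547), 1.3262988328933716)
((507.760986328125, -268.4053039550781), (115.9239273071289, 236.4810028076172), 88.7542953491211)
clock: 2.5
tcp_pos: [0.4591, 0.3213, 0.2717]
orientation: [0.0, 0.167, 0.986, 0.0]
contact_force: [0.2, 0.1, 0.0]
finger_gap: 0.933
grip_force: 0.0
```

```bash
python3 -m handwheel '.08 .03 -.04 0 0 0 4;.08 .06 -.08 0 0 0 8;.08 .08 -.12 0 0 0 12;.08 .09 -.16 0 0 0 16;.08 .1 -.2 0 0 0 19.3;.08 .11 -.24 0 0 0 19.3;.08 .11 -.28 0 0 0 19.3;.08 .11 -.315 0 0 0 19.3'
python3 -m handwheel '.08 0 0 0 0 0 0;.08 0 0 0 0 0 0;.08 0 0 0 0 0 0;.08 0 0 0 0 0 0;.08 0 0 0 0 0 0;.08 0 0 0 0 0 0;.08 0 0 0 0 0 0;.08 0 0 0 0 0 0'
python3 - <<'E'
from h import *
p=snap('wrist'); save(p,'w1.png'); C=cloud(p)
for k in 'jar tin lift_tab'.split():
    for r in spotter.trace(p,k)[:3]:
        Q=C[r['mask']]; print(k,round(r['score'],2),np.round(r['centre']),r['mask'].sum(),np.round(np.nanmedian(Q,0),3),np.round(np.nanpercentile(Q,2,0),3),np.round(np.nanpercentile(Q,98,0),3))
for k,z in (('tab_grip',.05),('lid_hinge',.052),('tin',0),('jar',.055)): print(k,[(r['score'],np.round(atz(p,r['centre'],z),3)) for r in spotter.pinpoint(p,k)[:2]])
m=(C[...,2]>.1)&(C[...,2]<.12)
if m.sum()>20: print(cv2.minEnclosingCircle((C[m][:,:2]*1000).astype(np.float32)),m.sum(),np.nanmedian(C[m],0))
E
```

```text
clock: 3.3
tcp_pos: [0.5681, 0.0056, 0.2715]
orientation: [0.0, 0.0, 1.0, -0.0]
contact_force: [0.6, 0.7, 0.1]
finger_gap: 0.935
grip_force: 0.0
clock: 4.1
tcp_pos: [0.5681, 0.0082, 0.2713]
orientation: [-0.0, -0.001, 1.0, -0.0]
contact_force: [0.7, -0.6, 0.0]
finger_gap: 0.936
grip_force: 0.0
jar 0.81 [250. 196.] 1878 [0.584 0.004 0.11 ] [ 0.567 -0.017  0.065] [0.609 0.024 0.112]
jar 0.56 [358. 186.] 785 [0.591 0.134 0.039] [0.577 0.122 0.004] [0.608 0.152 0.041]
tin 0.88 [226. 191.] 12488 [ 0.593 -0.009  0.055] [ 0.52  -0.085  0.046] [0.661 0.077 0.057]
tin 0.23 [336.   7.] 655 [0.392 0.097 0.029] [0.384 0.076 0.004] [0.397 0.122 0.032]
lift_tab 0.83 [242. 133.] 588 [ 0.522 -0.006  0.053] [ 0.5   -0.02   0.004] [0.542 0.009 0.056]
tab_grip [(0.57, array([ 0.514, -0.002,  0.05 ]))]
lid_hinge [(0.79, array([ 0.666, -0.004,  0.052]))]
tin [(0.77, array([ 0.604, -0.005,  0.   ]))]
jar [(0.74, array([ 0.663, -0.003,  0.055])), (0.73, array([0.582, 0.124, 0.055]))]
((641.0086059570312, -124.43404388427734), 160.4916534423828) 2129 [ 0.59510928 -0.0034566   0.11034383]
```

View pics/w1.png

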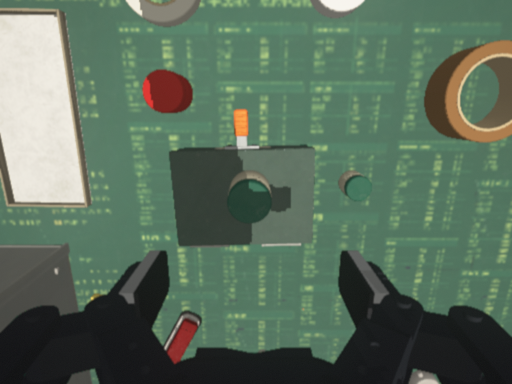

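```bash
python3 -m handwheel '.08 .01 -.003 -.03 0 0 0;.08 .02 -.004 -.06 0 0 0;.08 .02 -.004 -.09 0 0 0;.08 .02 -.004 -.12 0 0 0;.08 .02 -.004 -.15 0 0 0;.08 .02 -.004 -.175 0 0 0;.08 .02 -.004 -.195 0 0 0;.08 .02 -.004 -.207 0 0 0'
python3 -m handwheel '.08 0 0 0 0 0 0;.07 0 0 0 0 0 0;.055 0 0 0 0 0 0;.05 0 0 0 0 0 0;.045 0 0 0 0 0 0;.04 0 0 0 0 0 0;.035 0 0 0 0 0 0;.035 0 0 0 0 0 0' 25
```

```text
clock: 5.3
tcp_pos: [0.5873, 0.0041, 0.0626]
orientation: [-0.001, -0.001, 1.0, -0.0]
contact_force: [-0.4, 0.4, -0.2]
finger_gap: 0.934
grip_force: 0.0
clock: 6.1
tcp_pos: [0.5888, 0.0041, 0.0654]
orientation: [0.001, -0.0, 1.0, 0.0]
contact_force: [-0.3, -1.1, 7.4]
finger_gap: 0.542
grip_force: 25.0
```

```bash
python3 -m handwheel '.035 0 0 .01 0 0 0;.035 0 0 .03 0 0 0;.035 0 0 .055 0 0 0;.035 0 0 .08 0 0 0;.035 -.01 -.02 .08 0 0 0;.035 -.02 -.05 .08 0 0 0;.035 -.03 -.085 .08 0 0 0;.035 -.045 -.12 .08 0 0 0'
python3 -m handwheel '.035 -.01 -.035 0 0 0 0;.035 -.02 -.07 0 0 0 0;.035 -.025 -.1 0 0 0 0;.035 -.03 -.13 0 0 0 0;.035 -.035 -.147 0 0 0 0;.035 -.035 -.15 0 0 0 0;.035 -.035 -.15 -.02 0 0 0;.035 -.035 -.15 -.04 0 0 0'
python3 - <<'E'
from h import *
p=snap('wrist'); save(p,'w2.png')
p=snap('top'); C=cloud(p); print(p['z_map'].max())
t=(C[...,2]<.03)&(C[...,2]>.009)&(C[...,0]>.35)&(C[...,0]<.66)&(C[...,1]<-.19)&(C[...,1]>-.35)
print(cv2.minAreaRect((C[t][:,:2]*1000).astype(np.float32)),bot.read_state()['tcp_pos'],bot.read_state()['finger_gap'])
E
```

```text
clock: 6.9
tcp_pos: [0.5431, -0.1168, 0.145]
orientation: [0.001, -0.001, 1.0, -0.0]
contact_force: [0.7, -1.3, -1.1]
finger_gap: 0.541
grip_force: 26.1
clock: 7.7
tcp_pos: [0.5092, -0.2649, 0.1046]
orientation: [0.001, -0.001, 1.0, 0.0]
contact_force: [-0.1, -0.8, -1.6]
finger_gap: 0.545
grip_force: 26.1
2.1746526
((511.50677490234375, -237.22987365722656), (121.75104522705078, 313.4660339355469), 70.05465698242188) [ 0.50689222 -0.26350978  0.10226053] 0.5432799964898812
```

View pics/w2.png

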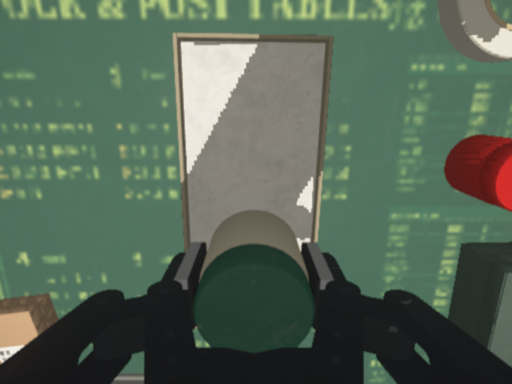

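```bash
python3 -m handwheel '.035 0 -.003 -.02 0 0 0;.035 0 -.003 -.04 0 0 0;.035 0 -.003 -.055 0 0 0;.035 0 -.003 -.065 0 0 0;.035 0 -.003 -.073 0 0 0;.035 0 -.003 -.079 0 0 0;.035 0 -.003 -.083 0 0 0;.035 0 -.003 -.083 0 0 0'
python3 -m handwheel '.035 0 0 -.001 0 0 0;.035 0 0 -.002 0 0 0;.035 0 0 -.003 0 0 0;.035 0 0 -.004 0 0 0;.035 0 0 -.005 0 0 0;.035 0 0 -.005 0 0 0;.035 0 0 -.005 0 0 0;.035 0 0 -.005 0 0 0'
```

```text
clock: 8.6
tcp_pos: [0.508, -0.2689, 0.0211]
orientation: [-0.0, -0.0, 1.0, 0.0]
contact_force: [1.0, 0.5, -1.1]
finger_gap: 0.539
grip_force: 26.1
clock: 9.4
tcp_pos: [0.5081, -0.2689, 0.0163]
orientation: [0.0, -0.001, 1.0, -0.0]
contact_force: [-0.5, 0.0, -0.5]
finger_gap: 0.541
grip_force: 26.1
```

```bash
python3 -m handwheel '.035 0 0 -.001 0 0 0;.035 0 0 -.0015 0 0 0;.035 0 0 -.002 0 0 0;.035 0 0 -.0025 0 0 0;.035 0 0 -.003 0 0 0;.035 0 0 -.003 0 0 0;.035 0 0 -.003 0 0 0;.035 0 0 -.003 0 0 0'
```

```text
clock: 10.2
tcp_pos: [0.5081, -0.2689, 0.0134]
orientation: [-0.0, -0.0, 1.0, 0.0]
contact_force: [-1.6, 1.1, 3.5]
finger_gap: 0.542
grip_force: 26.4
```

```bash
python3 -m handwheel '.048 0 0 0 0 0 0;.05 0 0 0 0 0 0;.054 0 0 0 0 0 0;.058 0 0 0 0 0 0;.062 0 0 0 0 0 0;.062 0 0 0.004 0 0 0;.062 0 0 .015 0 0 0;.062 0 0 .03 0 0 0'
python3 -m handwheel '.062 0 0 .03 0 0 0;.062 0 0 .06 0 0 0;.062 0 0 .09 0 0 0;.062 0 0 .12 0 0 0;.055 0 0.035 .13 0 0 0;.045 0 .07 .13 0 0 0;.045 0 .11 .13 0 0 0;.045 0 .15 .13 0 0 0'
python3 -m handwheel '.045 0 0.04 0 0 0 0;.045 0 .07 0 0 0 0;.045 0 .09 0 0 0 0;.045 0 .109 0 0 0 0;.045 0 .109 0 0 0 0;.045 0 .109 0 0 0 0;.045 0 .109 0 0 0 0;.045 0 .109 0 0 0 0'
python3 - <<'E'
from h import *
p=snap('top'); save(p,'top1.png'); C=cloud(p)
for r in spotter.trace(p,'jar')[:4]:
    Q=C[r['mask']]; print('jar',round(r['score'],2),np.round(r['centre']),np.round(np.nanmedian(Q,0),3),np.round(np.nanpercentile(Q,2,0),3),np.round(np.nanpercentile(Q,98,0),3))
p=snap('wrist'); save(p,'w3.png'); C=cloud(p); I=p['pixels'].astype(int)
o=(I[...,0]>180)&(I[...,1]<170)&(I[...,2]<90)&(C[...,2]>.035)&(C[...,2]<.07)
q=C[o]; print('orange',o.sum(),np.median(q,0),np.percentile(q,[2,98],axis=0)); print(cv2.minAreaRect((q[:,:2]*1000).astype(np.float32)))
m=(np.abs(C[...,2]-.055)<.004)&(C[...,0]>.537)&(C[...,0]<.68)&(np.abs(C[...,1])<.1)
print(cv2.minAreaRect((C[m][:,:2]*1000).astype(np.float32)),np.median(C[m][:,2]))
for k,z in (('tab_grip',.05),('lid_hinge',.052)): print(k,[(r['score'],np.round(atz(p,r['centre'],z),3)) for r in spotter.pinpoint(p,k)[:2]])
a=cv2.resize(cv2.imread('pics/top1.png')[90:290,120:390],(400,296)); b=cv2.resize(cv2.imread('pics/w3.png'),(395,296)); cv2.imwrite('pics/c3.png',np.hstack([a,b]))
E
```

```text
clock: 11.0
tcp_pos: [0.5078, -0.2688, 0.044]
orientation: [-0.0, -0.0, 1.0, 0.0]
contact_force: [0.3, 0.8, 0.1]
finger_gap: 0.725
grip_force: 0.0
clock: 11.8
tcp_pos: [0.5082, -0.1179, 0.175]
orientation: [0.001, -0.0, 1.0, -0.0]
contact_force: [1.1, 0.8, 0.5]
finger_gap: 0.528
grip_force: 0.0
clock: 12.6
tcp_pos: [0.5081, -0.0112, 0.1736]
orientation: [0.0, 0.0, 1.0, -0.0]
contact_force: [-0.1, 0.1, -0.4]
finger_gap: 0.528
grip_force: 0.0
jar 0.6 [297. 211.] [ 0.48  -0.103  0.055] [ 0.463 -0.111  0.05 ] [ 0.499 -0.097  0.06 ]
jar 0.51 [354. 204.] [ 0.509 -0.263  0.057] [ 0.488 -0.286  0.01 ] [ 0.531 -0.245  0.065]
jar 0.47 [210. 171.] [0.592 0.137 0.039] [0.579 0.123 0.017] [0.606 0.152 0.045]
jar 0.41 [250. 154.] [0.642 0.038 0.055] [ 0.547 -0.08   0.05 ] [0.663 0.081 0.061]
orange 364 [ 0.50170927 -0.00887682  0.05468359] [[ 0.47269201 -0.11198879  0.05257434]
 [ 0.51297929  0.00069675  0.0564594 ]]
((496.3695983886719, -56.222381591796875), (118.1535873413086, 22.94504165649414), 74.7463150024414)
((601.2959594726562, -4.468070983886719), (128.4102325439453, 169.39857482910156), 0.9751514196395874) 0.055098264659578344
tab_grip [(0.61, array([ 0.515, -0.002,  0.05 ]))]
lid_hinge [(0.95, array([ 0.669, -0.001,  0.052]))]
```

View pics/c3.png

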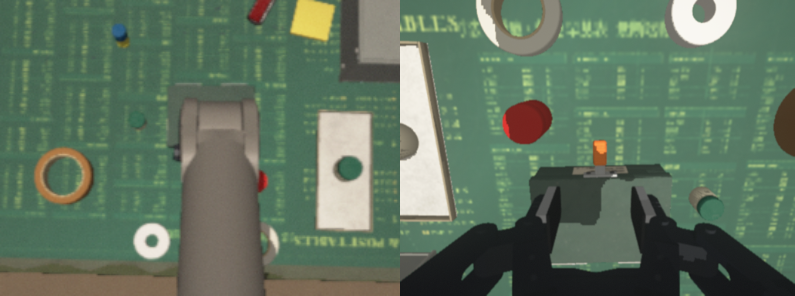

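The left panel shows the jar upright in the tray at (349,168). In the right panel (wrist) the tab is at (600,152) and still free. I'll refine its position next.

```bash
python3 - <<'E'
from h import *
p=snap('wrist'); C=cloud(p); h=cv2.cvtColor(p['pixels'],cv2.COLOR_RGB2HSV)
o=(h[...,0]>7)&(h[...,0]<22)&(h[...,1]>150)&(C[...,2]>.04)&(C[...,2]<.065)&(np.abs(C[...,1])<.04)&(C[...,0]<.55)
q=C[o]; print(o.sum(),np.percentile(q,[1,50,99],axis=0).round(4),cv2.minAreaRect((q[:,:2]*1000).astype(np.float32)))
C2=C[(np.abs(C[...,2]-.055)<.004)&(C[...,0]>.545)&(C[...,0]<.65)&(np.abs(C[...,1])<.1)]
for a in (.555,.57,.585,.6): 
    s=C2[np.abs(C2[:,0]-a)<.004]; print(a,s[:,1].min(),s[:,1].max())
E
```

```text
514 [[ 0.4996 -0.0135  0.0523]
 [ 0.5126 -0.0065  0.0543]
 [ 0.5268  0.0006  0.0562]] ((513.1266479492188, -6.519750595092773), (28.26020622253418, 14.105916023254395), 0.44524702429771423)
0.555 -0.0903692059634068 0.07838449134794823
0.57 -0.08955380086012968 0.0786997060069962
0.585 -0.05207915335228628 0.07959280665458182
0.6 -0.05556492679097183 0.03493298791832182
```

```bash
python3 -m handwheel '.045 .005 .0045 -.03 0 0 1;.045 .005 .0045 -.06 0 0 1;.045 .005 .0045 -.085 0 0 1;.045 .005 .0045 -.11 0 0 1;.045 .005 .0045 -.125 0 0 1;.045 .005 .0045 -.135 0 0 1;.045 .005 .0045 -.1405 0 0 1;.045 .005 .0045 -.1405 0 0 1'
python3 -m handwheel '.04 0 0 0 0 0 0;.03 0 0 0 0 0 0;.02 0 0 0 0 0 0;.015 0 0 0 0 0 0;.01 0 0 0 0 0 0;.008 0 0 0 0 0 0;.008 0 0 0 0 0 0;.008 0 0 0 0 0 0' 25
```

```text
clock: 13.7
tcp_pos: [0.513, -0.0054, 0.0326]
orientation: [-0.0, -0.009, 1.0, -0.0]
contact_force: [-0.1, 0.0, 0.2]
finger_gap: 0.528
grip_force: 0.0
clock: 14.5
tcp_pos: [0.5136, -0.0063, 0.0335]
orientation: [0.001, -0.009, 1.0, -0.0]
contact_force: [-0.4, -3.8, 6.1]
finger_gap: 0.184
grip_force: 25.2
```

```bash
python3 -m handwheel '.008 0 0 .0065 0 0 0;.008 .0004 0 .0129 0 0 0;.008 .001 0 .0193 0 0 0;.008 .0019 0 .0257 0 0 0;.008 .0031 0 .0321 0 0 0;.008 .0045 0 .0384 0 0 0;.008 .0062 0 .0446 0 0 0;.008 .0082 .0001 .0507 0 0 0'
cat > ang.py <<'E'
from h import *
s=bot.read_state(); print(s['tcp_pos'],s['contact_force'],s['wrist_torque'],s['finger_gap'])
p=snap('wrist'); save(p,'wa.png'); C=cloud(p); h=cv2.cvtColor(p['pixels'],cv2.COLOR_RGB2HSV)
o=(h[...,0]>7)&(h[...,0]<22)&(h[...,1]>150)&(np.abs(C[...,1])<.04)&(C[...,0]<.6)&(C[...,2]>.04); print('orange',o.sum(),np.nanmedian(C[o],0) if o.sum() else 0)
for n in ('scene','top'):
    p=snap(n); save(p,n+'a.png'); C=cloud(p)
    m=(C[...,0]>.5)&(C[...,0]<.67)&(np.abs(C[...,1])<.1)&(C[...,2]>.04)
    r=[x for x in spotter.trace(p,'tin_lid')[:2]]
    for x in r: 
        Q=C[x['mask']&m]; print(n,x['score'],len(Q))
        for y0,y1 in((-.09,-.05),(.05,.09)):
            q=Q[(Q[:,1]>y0)&(Q[:,1]<y1)]
            if len(q)>30:
                l=cv2.fitLine(q[:,[0,2]].astype(np.float32),cv2.DIST_HUBER,0,.001,.001).ravel(); print(y0,len(q),'angle',np.degrees(np.arctan(-l[1]/l[0])),'z at x=.661',l[3]+(.661-l[2])*l[1]/l[0])
E
python3 ang.py
```

```text
clock: 15.3
tcp_pos: [0.5213, -0.006, 0.0839]
orientation: [-0.0, -0.009, 1.0, -0.0]
contact_force: [2.2, -3.7, -3.3]
finger_gap: 0.181
grip_force: 24.5
[ 0.52126689 -0.00604557  0.08388808] [ 2.21491587 -3.66841538 -3.28671361] [-0.93466111 -0.22179872  0.21119219] 0.18065481380024231
orange 1755 [ 0.51797612 -0.00619551  0.10474655]
scene 0.89 1464
-0.09 238 angle 19.42796 z at x=.661 0.057350285
0.05 461 angle 18.716833 z at x=.661 0.055841178
scene 0.4 1544
-0.09 238 angle 19.368797 z at x=.661 0.05767494
0.05 531 angle 19.267067 z at x=.661 0.054015122
top 0.82 1084
-0.09 276 angle 18.936739 z at x=.661 0.057334986
0.05 375 angle 18.962702 z at x=.661 0.055500574
```

```bash
python3 -m handwheel '.008 .0023 0 .0061 0 0 0;.008 .0048 .0001 .012 0 0 0;.008 .0106 .0002 .0236 0 0 0;.008 .0174 .0003 .0345 0 0 0;.008 .0251 .0005 .0449 0 0 0;.008 .0293 .0006 .0498 0 0 0;.008 .0337 .0007 .0545 0 0 0;.008 .0337 .0007 .0545 0 0 0'
python3 ang.py
```

```text
clock: 16.35
tcp_pos: [0.5546, -0.0052, 0.1385]
orientation: [-0.001, -0.009, 1.0, -0.0]
contact_force: [-1.3, -4.9, 0.0]
finger_gap: 0.182
grip_force: 26.0
[ 0.55463639 -0.00515741  0.13851643] [-1.27914661e+00 -4.89585004e+00  3.51149729e-03] [-0.94197884  0.54746132  0.15912205] 0.1815479538381867
orange 1112 [ 0.54662684 -0.00546128  0.16287597]
scene 0.69 1180
-0.09 177 angle 42.946404 z at x=.661 0.06102747
0.05 407 angle 42.120457 z at x=.661 0.055639092
top 0.75 279
-0.09 75 angle 79.52886 z at x=.661 -0.24195917
0.05 196 angle 43.34008 z at x=.661 0.055591002
```

```bash
cat > pl.py <<'E'
from h import *
for n in ('scene','top','scene','top'):
    p=snap(n); C=cloud(p); save(p,n+'b.png')
    Q=C[(C[...,0]>.53)&(C[...,0]<.665)&(np.abs(C[...,1])<.085)&(C[...,2]>.04)&(C[...,2]<.17)]
    Q=Q[~np.isnan(Q).any(1)]; rng=np.random.default_rng(0); best=0
    for _ in range(3000):
        a,b,c=Q[rng.integers(0,len(Q),3)]; v=np.cross(b-a,c-a); l=np.linalg.norm(v)
        if l<1e-5: continue
        v/=l
        if abs(v[1])>.1 or abs(v[2])<.4 or abs(v[0])<.4: continue
        i=np.abs((Q-a)@v)<.003
        if i.sum()>best: best=i.sum(); I=i
    q=Q[I]; m=q.mean(0); v=np.linalg.svd(q-m)[2][2]; v*=np.sign(v[2])
    i=np.abs((Q-m)@v)<.003; q=Q[i]; m=q.mean(0); v=np.linalg.svd(q-m)[2][2]; v*=np.sign(v[2])
    print(n,i.sum(),'angle',np.degrees(np.arctan2(v[0],v[2])),v.round(3),'z at hinge',m[2]-(.661-m[0])*v[0]/v[2])
s=bot.read_state(); print(s['tcp_pos'],np.abs(s['joint_velocities']).max(),s['grip_force'],s['clock'])
E
python3 pl.py
```

```text
scene 987 angle 43.0861558195317 [0.683 0.021 0.73 ] z at hinge 0.05886314737275307
top 211 angle 43.14298261637625 [0.684 0.018 0.73 ] z at hinge 0.05725665388676221
scene 982 angle 43.12745571332603 [0.683 0.021 0.73 ] z at hinge 0.05884107900609731
top 211 angle 43.22771978556097 [0.685 0.018 0.729] z at hinge 0.05685565825239216
[ 0.55427812 -0.00518946  0.13814189] 0.0015187106291110202 26.024677455425262 16.8
```

```bash
python3 -m handwheel '.008 .0005 0 .0005 0 0 0;.008 .001 0 .001 0 0 0;.008 .0016 0 .0016 0 0 0;.008 .0022 0 .0022 0 0 0;.008 .0028 0 .0028 0 0 0;.008 .0032 0 .0032 0 0 0;.008 .0032 0 .0032 0 0 0;.008 .0032 0 .0032 0 0 0'
python3 pl.py; python3 - <<'E'
import cv2,numpy as np
a=cv2.resize(cv2.imread('pics/sceneb.png')[110:330,130:400],(400,326)); b=cv2.resize(cv2.imread('pics/topb.png')[90:290,120:390],(400,326)); cv2.imwrite('pics/end.png',np.hstack([a,b]))
E
```

```text
clock: 17.6
tcp_pos: [0.5571, -0.0051, 0.141]
orientation: [-0.001, -0.009, 1.0, -0.0]
contact_force: [-2.9, -5.4, -1.3]
finger_gap: 0.18
grip_force: 25.9
scene 960 angle 44.553307702986686 [0.701 0.021 0.712] z at hinge 0.05911065488525368
top 208 angle 44.40190122379145 [0.7   0.019 0.714] z at hinge 0.057539232575110205
scene 960 angle 44.58176475404062 [0.702 0.021 0.712] z at hinge 0.05902588239153697
top 208 angle 44.64708483379981 [0.703 0.017 0.711] z at hinge 0.056878145182719324
[ 0.55709357 -0.00512067  0.14101037] 0.0018909102574622856 25.92832714319229 17.8
```

View pics/end.png

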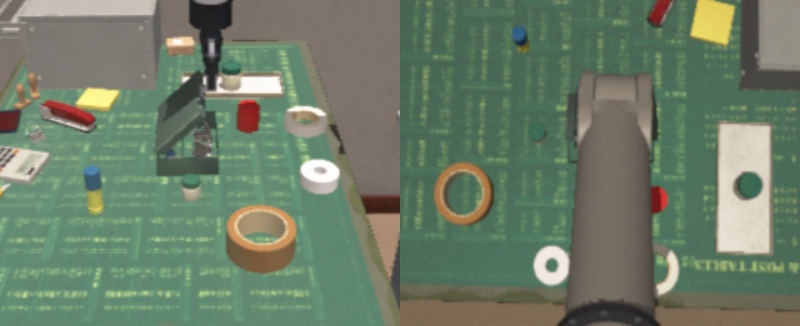

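The lid is held at about 45° by the tab. The jar is upright in the tray at (231,77) on the left and (748,185) on the right, and everything else is in place.

```bash
python3 -c "
from workcell import bot; print(bot.sign_off())"
```

```text
the job is handed in; nothing more can be done
None
```

The job is handed in: the jar stands upright in the tray, and the arm is holding the lid still by its tab at about 44.5° (measured from the camera depth images), with the tapes, label roll and glue stick left where they were.

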